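# Mirror the hallway row onto the new rack

### The arm

A 7-joint arm with a two-finger parallel gripper is mounted at the origin on the work surface. World frame = base frame: x ahead of the robot, y to its left, z up, the work surface at z = 0. Lengths are in m, angles in rad, forces in N, time in s.
With the tool pointing down it reaches from about 0.4 to 0.875 m from the base axis. Payload 6.5 kg.
Tool frame: the origin (TCP) lies midway between the tips of the shut fingers; the grasp point (between the pads) lies 19 mm behind it (bot.pinch_z is the distance from the TCP to the grasp point, in m); z points along the fingers, y is the line along which they close (so a half turn about z gives the same grasp; the last joint's range is limited). The gripper opens to 88 mm and grips with 3 to 60 N. Pads are 18 mm wide; open, the fingers measure 123 mm over their backs; the gripper's body (75 mm by 187 mm) begins 45 mm behind the grasp point.
Start: joints at [-1.222, 0.536, -0.004, 1.538, 0.003, 1.067, -0.071], TCP at [0.262, 0.595, 0.202] pointing down, gripper open.
Joint ranges: [-2.7, 2.7], [-0.37, 2.16], [-1.27, 1.26], [0.24, 2.4], [-1.31, 4.45], [0.19, 1.91], [-2.76, 2.76]. Speed limits (rad/s): [2.39, 2.39, 3.14, 3.14, 3.14, 3.14, 3.14].

### API

Orientations are given as a 3x3 rotation matrix whose columns are the frame's x, y, z axes.
In Python, from station import bot gives the robot as it stands. The module is installed in compiled form; this text tells all that it offers.
- The arm moves only by the tool servo_tool, never from a script. Its argument "steps" is a list of rows, each a list of 7 numbers: the shift along the tool's x, y, z in cm, then the turn, a rotation vector about the tool's x, y, z in degrees, then the opening, from 0 (shut) to 1 (fully open). A call has exactly 5 rows; each row shifts and turns the commanded pose from where the row before left it, along the tool's axes as they then stand; what a row does not reach is not made up. A row lasts 1/8 s, in which the tool goes at most 62.5 mm and 10.7 degrees, less where a joint would pass 70% of its speed; a pose out of reach is approached as far as the arm can. A call is refused whole if a number of a shift passes 6.25 or a number of a turn 10.7, either way. A call with a gripper value outside its range is refused whole. The fingers move at their own pace and stop on an object; "force" is the grip in N (left out, the last holds). Time passes only in rows, so rows that do not move let the fingers close, or fill a call up. It gives the time, the measured TCP pose, the force, the opening and the grip force at its end, in the units of the state.
- bot.observe(): the state, without advancing time (a new reading comes with each control period).
- bot.capture(name): name is "scene" or "top" or "wrist"; returns a dict with "color" (384x512x3 uint8, red, green, blue), "mtx" (3x3 intrinsics, pixels), "pose" (4x4, takes a point from camera to world coordinates); the wrist camera has in their place "T_tool_cam" (4x4, takes a point from camera to tool coordinates, whose origin is the TCP and whose axes are the flange's). Camera axes: x right, y down, z forward; pixel columns grow to the right and rows downward; lengths in m; the calibration is good to about 2 mm. A picture is of the moment at which its call begins: read the wrist's pose just before it. There is no depth.
- bot.hand_in(): hands the job in; it is judged then, once.
Trained networks look in a picture, given as the dict that the camera call returned (one of the last four; its "shot" number tells which), for a name from the list of things; names that differ only in an ending like _2 or _b are one class to them, and where a whole thing is asked for, a point or a joint stands for the part that bears it (a point fixed in the world has none). Each returns a list of dicts, best first, with "p" (0 to 1); they miss things now and then, are a little off and sometimes report something else, mostly with a low value. They report only what shows in the picture. A call takes as long as a camera call. They do not tell look-alikes from the thing itself.
- bot.find_in(picture, target): "extent" ([left, top, width, height] in pixels, round what is visible of it).
The state is a dict: "clock": time; "joint_positions": joint angles; "qd": joint speeds; "effort": joint torques, N m; "tcp_pos": TCP position; "tcp_rot": TCP orientation; "contact_force": force on the tool from outside, world axes, zero at the start; "ft_torque": the same for the moment, N m; "grip_width": finger opening in m; "gripper_force": force on a finger pad.
Only numpy, scipy, OpenCV 4.12 (cv2) and the standard library are available. Lean on these libraries where they do the work, as an engineer would, in place of code of your own. Each camera call takes 0.05 s, during which the arm holds its last target. There are 200 camera calls.

### The job

The front door is now at the other end of the hallway, so move the four things from the cork pads of the old wooden rack to the new grey rack in reverse order: what stands at the left end of the old row goes into the right-end bay, the next into the bay beside it, and so on. Set each thing down (do not drop it) flat and upright in the middle of its own bay, lying along the row, and leave the pink bowl where it is.

Things in the scene. Friction and masses are not known exactly. Their poses are not given: they have to be found in the camera images.
- case: silver hearing-aid case, pill-shaped with round ends and a dark seam, 62 mm long, 38 wide (sides flat over the middle 24), 26 high, about 60 g. Origin: centre of underside; y lengthwise, x across (grip this way), z up. Starts on its pad, 12 mm above the table, along the row within 15 degrees.
- doorstop: black rubber doorstop, a stepped wedge 70 mm long, 36 wide with flat upright sides; five steps, each 14 long, 8, 13, 18, 23, 28 mm high from the -y to the +y end (grip near y = +12 mm); about 70 g. Origin: centre of underside; y lengthwise, x across (grip this way), z up. Starts on its pad, 12 mm above the table, along the row within 15 degrees.
- bar_key: aluminium locker key, 70 mm long; head a straight bar 44 long, 22 wide, 14 high, centred at y = -13 mm (grip there); thin blade, 9 wide, 4 thick, from the head to y = +35 mm; about 45 g. Origin: centre of underside; y lengthwise, x across (grip this way), z up. Starts on its pad, 12 mm above the table, along the row within 15 degrees.
- disc_key: aluminium locker key, 70 mm long; head a round disc 38 in diameter, 14 high, centred at y = -16 mm (grip there); thin blade, 9 wide, 4 thick, from the head to y = +35 mm; about 50 g. Origin: centre of underside; y lengthwise, x across (grip this way), z up. Starts on its pad, 12 mm above the table, along the row within 15 degrees.
- pad_case: fixed cork pad, 66 x 80 x 2 mm, on the old wooden rack, where the hearing-aid case stands at the start (the four pads look alike and lie in a row 92 mm apart, their order changes; the pad stays put). Origin: centre of its underside, 10 mm above the table; y along the row to the robot's left, x across it, z up.
- pad_doorstop: fixed cork pad, 66 x 80 x 2 mm, on the old wooden rack, where the doorstop stands at the start (the four pads look alike and lie in a row 92 mm apart, their order changes; the pad stays put). Origin: centre of its underside, 10 mm above the table; y along the row to the robot's left, x across it, z up.
- pad_bar_key: fixed cork pad, 66 x 80 x 2 mm, on the old wooden rack, where the key with the bar head stands at the start (the four pads look alike and lie in a row 92 mm apart, their order changes; the pad stays put). Origin: centre of its underside, 10 mm above the table; y along the row to the robot's left, x across it, z up.
- pad_disc_key: fixed cork pad, 66 x 80 x 2 mm, on the old wooden rack, where the key with the disc head stands at the start (the four pads look alike and lie in a row 92 mm apart, their order changes; the pad stays put). Origin: centre of its underside, 10 mm above the table; y along the row to the robot's left, x across it, z up.
- new_rack: new rack: fixed smoky-grey plate 74 mm deep (x), 374 long (y), four bays between five white dividers (4 thick, 12 high above the floor), open front and back. Origin: centre of underside, on the table; y along the row to the robot's left, z up. Bay floors z = 10 mm, centres x = 0, y = -138, -46, 46, 138 mm. Roughly parallel to the old rack (74 x 368 x 10 mm), about 0.2 m nearer or farther.
- bowl: pink ceramic trinket bowl, loose, 90 mm across the rim, 38 mm high, to the left of the racks; not to be moved. Origin: centre of its underside, z up.
Mind the look-alikes: they are no part of the job. Leave any green look-alike of the case alone.

How it is judged:
By the outcome, as a careful person would: the job done as asked, in the order asked, and still so for the second after the job is handed in, with the robot touching nothing.
It also fails if it takes over 99 s, if anything falls off the work surface, if the arm or the gripper's body presses on something with over 40 N, if the wrist force passes 120 N, or if a joint passes its speed limit or range.

## Working session

There is one attempt and no reset: what is moved stays moved. The work goes in short steps, Python scripts to look and compute and a tool call to move; the robot and the scene stay as the last step left them, time stands still between calls to the robot, and variables do not carry over. Pictures are saved under pics/ and viewed, at most 14 in all, crops included, and the job is handed in when it is done.

Besides the shell and the picture viewer there is one more tool, called after "Request:" in YAML: its name, and indented under it one key for each argument. servo_tool: Moves the arm, as the interface text tells. Its arguments: {"type":"object","properties":{"steps":{"type":"array","items":{"type":"array","items":{"type":"number"}}},"force":{"type":"number"}},"required":["steps"]}

```bash
mkdir -p pics; python3 - <<'E'
from station import bot
import cv2,numpy as np
s=bot.observe(); print({k:np.round(v,3).tolist() for k,v in s.items()}, bot.pinch_z)
for n in("top","scene"):
    p=bot.capture(n); cv2.imwrite(f"pics/{n}0.png",cv2.resize(p["color"][...,::-1],(800,600),interpolation=cv2.INTER_CUBIC))
    print(n,np.round(p["mtx"],1).tolist(),np.round(p["pose"],3).tolist())
    if n=="top":
        for t in("case","doorstop","bar_key","disc_key","bowl","new_rack"):
            print(t,[(np.round(d["extent"]).tolist(),round(d["p"],2)) for d in bot.find_in(p,t)][:4])
E
```

```text
{'clock': 0.0, 'joint_positions': [-1.222, 0.537, -0.004, 1.539, 0.003, 1.067, -0.071], 'qd': [-0.001, -0.0, 0.0, -0.001, -0.0, 0.0, -0.001], 'effort': [-0.0, -57.099, 0.991, -25.16, -0.056, 0.018, 0.0], 'tcp_pos': [0.262, 0.594, 0.201], 'tcp_rot': [[-0.915, 0.403, -0.001], [0.403, 0.915, -0.002], [-0.0, -0.002, -1.0]], 'contact_force': [0.09, -0.185, 0.057], 'ft_torque': [0.028, 0.025, 0.025], 'gripper_force': 0.0, 'grip_width': 0.088} 0.0187
top [[475.2, 0.0, 257.5], [0.0, 475.2, 198.7], [0.0, 0.0, 1.0]] [[0.009, -0.986, 0.164, 0.335], [-1.0, -0.012, -0.019, 0.086], [0.021, -0.163, -0.986, 1.032], [0.0, 0.0, 0.0, 1.0]]
case [([162.0, 273.0, 21.0, 28.0], 0.61), ([174.0, 208.0, 26.0, 24.0], 0.58)]
doorstop [([304.0, 221.0, 31.0, 24.0], 0.65)]
bar_key [([214.0, 221.0, 36.0, 5.0], 0.57)]
disc_key [([260.0, 222.0, 31.0, 18.0], 0.76), ([300.0, 223.0, 36.0, 21.0], 0.41)]
bowl [([98.0, 162.0, 44.0, 39.0], 0.95), ([172.0, 207.0, 29.0, 22.0], 0.66)]
new_rack [([240.0, 112.0, 165.0, 47.0], 0.77)]
scene [[482.0, 0.0, 254.7], [0.0, 482.0, 192.0], [0.0, 0.0, 1.0]] [[-0.515, 0.621, -0.591, 1.22], [0.857, 0.375, -0.352, 0.5], [0.003, -0.688, -0.725, 0.964], [0.0, 0.0, 0.0, 1.0]]
```

View pics/top0.png

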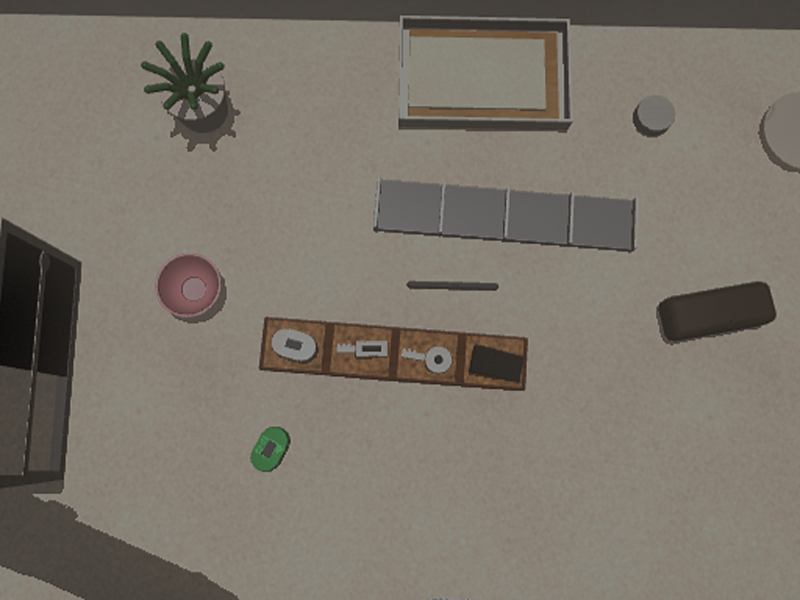

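View pics/scene0.png

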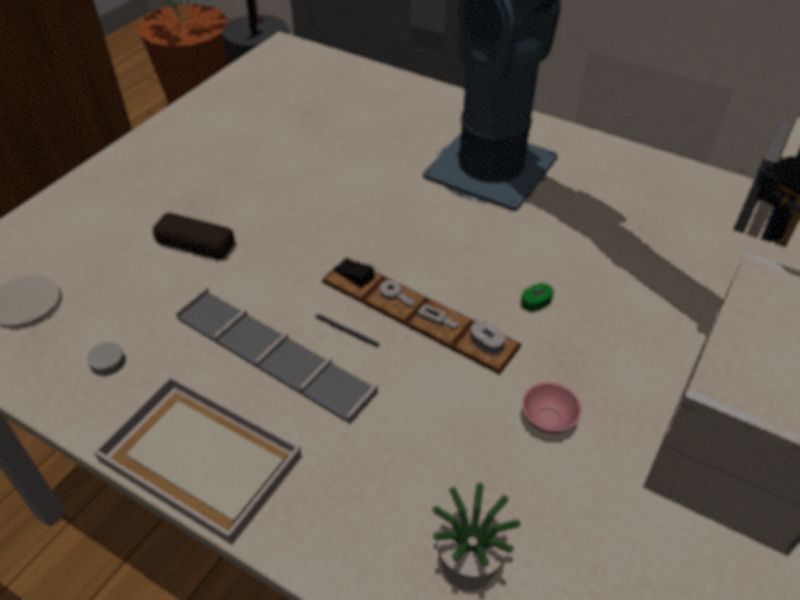

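The top view (800 px wide) shows, left to right on the wooden rack: case (295,345), bar_key (365,348), disc_key (430,358) and doorstop (497,363). The new rack is farther out, from (378,205) to (635,225). Things to keep clear of or not mistake:
- The green pill at (270,449) looks like the case. I choose the silver one on the cork.
- The dark pouch at (717,312) could pass for the doorstop. I choose the black wedge on the cork.
- The pen lies at (452,286).
- The bowl is at (189,287).

Next I'll measure positions and check a close crop.

```bash
cat >h.py <<'E'
import numpy as np,cv2
from station import bot
def ray(uv,K,T,z):
    d=T[:3,:3]@np.linalg.solve(K,[uv[0],uv[1],1.]); o=T[:3,3]
    return o+d*(z-o[2])/d[2]
def wrist():
    s=bot.observe(); p=bot.capture("wrist"); T=np.eye(4); T[:3,:3]=s["tcp_rot"]; T[:3,3]=s["tcp_pos"]
    return p,T@p["T_tool_cam"]
def rectify(p,T,z,x0,x1,y0,y1,mm=1.0):
    "metric view of plane z: rows = -x, columns = -y; mm per pixel"
    c=np.array([[x1,y1],[x1,y0],[x0,y0],[x0,y1]]); Ti=np.linalg.inv(T)
    uv=[(lambda q:(p["mtx"]@q)[:2]/q[2])(Ti[:3,:3]@[x,y,z]+Ti[:3,3]) for x,y in c]
    dst=np.float32([[(y1-y)/mm*1e3,(x1-x)/mm*1e3] for x,y in c])
    H=cv2.getPerspectiveTransform(np.float32(uv),dst)
    return cv2.warpPerspective(p["color"],H,(int((y1-y0)*1e3/mm),int((x1-x0)*1e3/mm)),flags=cv2.INTER_CUBIC)
E
python3 - <<'E'
from h import *
p=bot.capture("top");k=1/1.5625
for n,z,pts in(("old",.01,[(265,318),(527,337),(525,389),(261,369)]),("new",.018,[(380,180),(635,198),(634,250),(375,230)]),("things",.022,[(295,345),(365,348),(430,358),(497,363)]),("bowl",.038,[(189,287)]),("pen",0.01,[(408,285),(497,287)]),("box",0.2,[(80,262),(62,490)]),("frame",.02,[(400,128),(570,130)])):
    q=np.array([ray((a*k,b*k),p["mtx"],p["pose"],z) for a,b in pts]); print(n,np.round(q[:,:2],3).tolist(),np.round(q.mean(0),3))
E
```

```text
old [[0.492, 0.257], [0.469, -0.108], [0.397, -0.104], [0.421, 0.259]] [0.445 0.076 0.01 ]
new [[0.691, 0.1], [0.67, -0.265], [0.594, -0.26], [0.618, 0.106]] [ 0.643 -0.08   0.018]
things [[0.453, 0.212], [0.45, 0.117], [0.437, 0.028], [0.431, -0.064]] [0.443 0.073 0.022]
bowl [[0.529, 0.356]] [0.529 0.356 0.038]
pen [[0.541, 0.059], [0.54, -0.067]] [ 0.54  -0.004  0.01 ]
box [[0.525, 0.437], [0.272, 0.437]] [0.398 0.437 0.2  ]
frame [[0.769, 0.072], [0.77, -0.174]] [ 0.77  -0.051  0.02 ]
```

```bash
python3 - <<'E'
from h import *
k=1/1.5625
t=bot.capture("top");p=bot.capture("scene")
for uv in((650,487),(690,400),(745,255)):
    for z in(0,.1,.15,.2,.25): 
        q=ray((uv[0]*k,uv[1]*k),p["mtx"],p["pose"],z); Ti=np.linalg.inv(t["pose"]); c=t["mtx"]@(Ti[:3,:3]@q+Ti[:3,3]); print(uv,z,np.round(q[:2],3),np.round(c[:2]/c[2]/k))
E
```

```text
(650, 487) 0 [0.565 0.53 ] [ 74. 266.]
(650, 487) 0.1 [0.633 0.527] [ 49. 197.]
(650, 487) 0.15 [0.667 0.525] [ 34. 158.]
(650, 487) 0.2 [0.701 0.523] [ 18. 115.]
(650, 487) 0.25 [0.735 0.522] [ 0. 67.]
(690, 400) 0 [0.383 0.535] [ 59. 395.]
(690, 400) 0.1 [0.47  0.531] [ 33. 321.]
(690, 400) 0.15 [0.514 0.53 ] [ 19. 279.]
(690, 400) 0.2 [0.557 0.528] [  2. 233.]
(690, 400) 0.25 [0.601 0.526] [-16. 182.]
(745, 255) 0 [-0.001  0.528] [ 39. 695.]
(745, 255) 0.1 [0.126 0.525] [ 12. 610.]
(745, 255) 0.15 [0.189 0.524] [ -3. 561.]
(745, 255) 0.2 [0.253 0.523] [-20. 508.]
(745, 255) 0.25 [0.316 0.521] [-39. 449.]
```

```bash
python3 - <<'E'
from h import *
p=bot.capture("scene")["color"][0:290,380:,::-1]; w=bot.capture("wrist"); print(np.round(w["T_tool_cam"],3).tolist())
w=w["color"][...,::-1]
cv2.imwrite("pics/a.png",np.hstack([cv2.resize(p,(270,590)),w[:, :].copy() if 0 else cv2.resize(w,(512,590))]))
E
```

```text
[[0.001, -0.964, -0.266, 0.067], [1.0, 0.001, -0.001, 0.0], [0.001, -0.266, 0.964, -0.183], [0.0, 0.0, 0.0, 1.0]]
```

View pics/a.png

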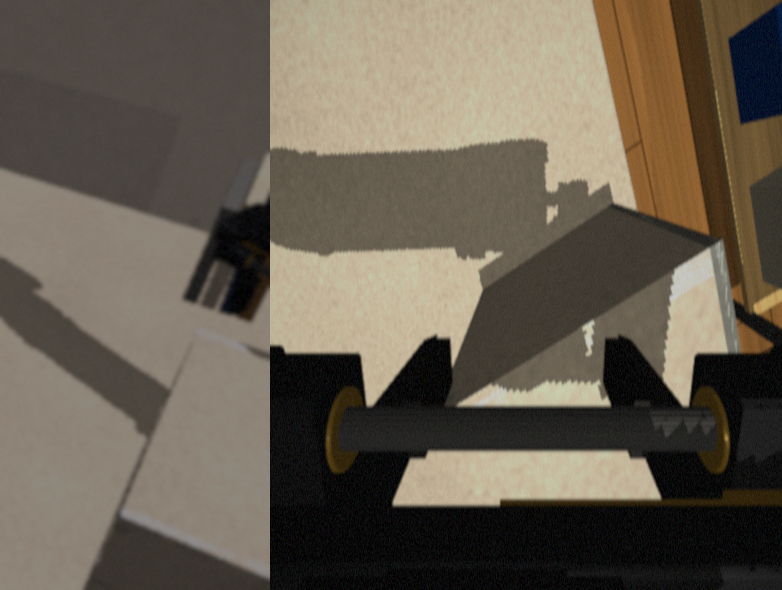

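The gripper hangs just over the box at the left, so I'll raise it first and then swing over to view the racks.

```bash
cat >plan.py <<'E'
from h import *
from scipy.spatial.transform import Rotation as R
def plan(legs,start=None):
    """legs: (x,y,z,angle of tool y in world deg, rows). prints rows in tool axes"""
    s=bot.observe(); P=s["tcp_pos"].copy() if start is None else np.array(start[:3]); Q=s["tcp_rot"].copy()
    if start is not None: Q=down(start[3])
    i=0
    for x,y,z,a,n in legs:
        T=down(a); rv=R.from_matrix(Q.T@T).as_rotvec(degrees=True)/n; D=(np.array([x,y,z])-P)/n
        for _ in range(n):
            print(([round(float(v),2)+0. for v in Q.T@D*100]+[round(float(v),1)+0. for v in rv]),end=",\n" if i%5==4 else ","); i+=1
            P=P+D; Q=Q@R.from_rotvec(rv,degrees=True).as_matrix()
    print(i,"rows")
def down(a):
    a=np.deg2rad(a); y=np.array([np.cos(a),np.sin(a),0]); z=np.array([0,0,-1.]); return np.c_[np.cross(y,z),y,z]
E
python3 -c "
from plan import *
plan([(.262,.594,.32,66.2,2),(.45,.05,.42,-3.6,13)])"
```

```text
[-0.02, -0.04, -5.91, 0.0, 0.0, 0.0],[-0.02, -0.04, -5.91, 0.0, 0.0, 0.0],[-3.01, -3.25, -0.77, 0.0, 0.0, 5.4],[-3.3, -2.95, -0.77, 0.0, 0.0, 5.4],[-3.56, -2.63, -0.77, 0.0, 0.0, 5.4],
[-3.79, -2.28, -0.77, 0.0, 0.0, 5.4],[-3.99, -1.92, -0.77, 0.0, 0.0, 5.4],[-4.15, -1.54, -0.77, 0.0, 0.0, 5.4],[-4.28, -1.14, -0.77, 0.0, 0.0, 5.4],[-4.37, -0.73, -0.77, 0.0, 0.0, 5.4],
[-4.42, -0.32, -0.77, 0.0, 0.0, 5.4],[-4.43, 0.09, -0.77, 0.0, 0.0, 5.4],[-4.4, 0.51, -0.77, 0.0, 0.0, 5.4],[-4.33, 0.91, -0.77, 0.0, 0.0, 5.4],[-4.23, 1.32, -0.77, 0.0, 0.0, 5.4],
15 rows
```

Request:
servo_tool:
  steps:
    - [0, 0, -5.9, 0, 0, 0, 1]
    - [0, 0, -5.9, 0, 0, 0, 1]
    - [-3.0, -3.25, -0.8, 0, 0, 5.4, 1]
    - [-3.3, -2.95, -0.8, 0, 0, 5.4, 1]
    - [-3.55, -2.6, -0.8, 0, 0, 5.4, 1]

```text
clock: 1.27
tcp_pos: [0.3056, 0.4683, 0.3442]
tcp_rot: [[-0.764, 0.645, 0.0], [0.645, 0.764, 0.0], [0.0, 0.0, -1.0]]
contact_force: [1.4, -1.0, -0.2]
grip_width: 0.0879
gripper_force: 0.0
```

Request:
servo_tool:
  steps:
    - [-3.8, -2.3, -0.8, 0, 0, 5.4, 1]
    - [-4.0, -1.9, -0.8, 0, 0, 5.4, 1]
    - [-4.15, -1.55, -0.8, 0, 0, 5.4, 1]
    - [-4.3, -1.15, -0.8, 0, 0, 5.4, 1]
    - [-4.4, -0.75, -0.8, 0, 0, 5.4, 1]

```text
clock: 1.9
tcp_pos: [0.3775, 0.258, 0.3843]
tcp_rot: [[-0.388, 0.921, 0.0], [0.921, 0.388, 0.001], [0.0, 0.001, -1.0]]
contact_force: [0.5, 0.4, 0.5]
grip_width: 0.088
gripper_force: 0.0
```

Request:
servo_tool:
  steps:
    - [-4.4, -0.3, -0.8, 0, 0, 5.4, 1]
    - [-4.4, 0.1, -0.8, 0, 0, 5.4, 1]
    - [-4.4, 0.5, -0.8, 0, 0, 5.4, 1]
    - [-4.35, 0.9, -0.8, 0, 0, 5.4, 1]
    - [-4.2, 1.3, -0.8, 0, 0, 5.4, 1]

```text
clock: 2.52
tcp_pos: [0.4485, 0.0489, 0.4243]
tcp_rot: [[0.072, 0.997, 0.001], [0.997, -0.072, 0.001], [0.001, 0.001, -1.0]]
contact_force: [-0.1, 0.2, -1.3]
grip_width: 0.088
gripper_force: 0.0
```

```bash
python3 - <<'E'
from h import *
s=bot.observe();print(s["clock"],np.round(s["tcp_pos"],4),np.round(s["tcp_rot"],3).tolist())
p,T=wrist(); print(np.round(p["mtx"],1).tolist()); np.savez("w1.npz",color=p["color"],mtx=p["mtx"],T=T)
cv2.imwrite("pics/w1.png",cv2.resize(p["color"][...,::-1],(800,600)))
E
```

```text
2.525 [0.4485 0.0489 0.4243] [[0.072, 0.997, 0.001], [0.997, -0.072, 0.001], [0.001, 0.001, -1.0]]
[[273.9, 0.0, 257.3], [0.0, 273.9, 188.0], [0.0, 0.0, 1.0]]
```

View pics/w1.png

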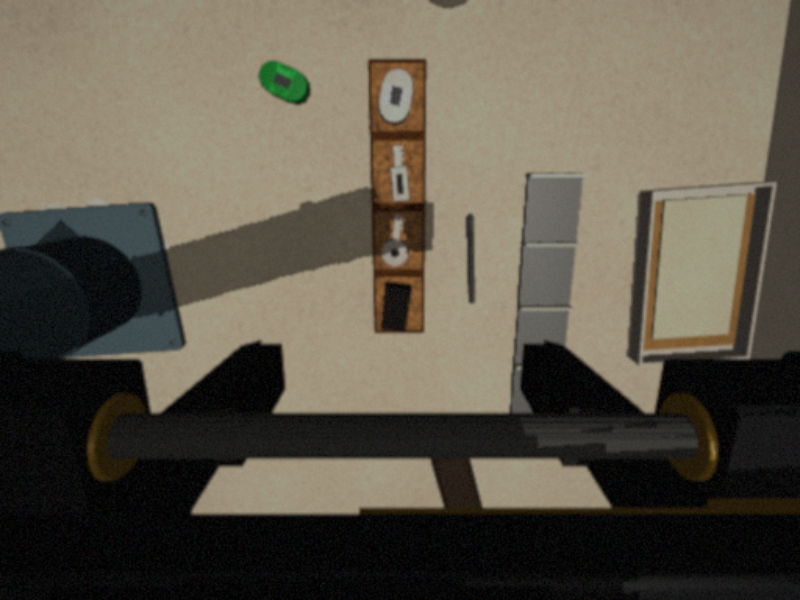

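The wrist view has old-rack items, top to bottom: case (397,95), bar_key (398,175), disc_key (397,245), doorstop (397,305). The new rack is at (548,200–400). I'll go lower for two close looks.

Request:
servo_tool:
  steps:
    - [-1.2, 0, 4.5, 0, 0, 0, 1]
    - [-1.2, 0, 4.5, 0, 0, 0, 1]
    - [-1.2, 0, 4.5, 0, 0, 0, 1]
    - [-1.2, 0, 4.5, 0, 0, 0, 1]
    - [-1.2, 0, 4.5, 0, 0, 0, 1]

```text
clock: 3.2
tcp_pos: [0.4442, -0.0095, 0.1978]
tcp_rot: [[0.069, 0.998, 0.001], [0.998, -0.069, 0.0], [0.0, 0.001, -1.0]]
contact_force: [0.7, 0.9, -0.5]
grip_width: 0.088
gripper_force: 0.0
```

```bash
python3 - <<'E'
from h import *
p,T=wrist(); np.savez("w2.npz",color=p["color"],mtx=p["mtx"],T=T)
E
```

Request:
servo_tool:
  steps:
    - [3.5, 0, 0, 0, 0, 0, 1]
    - [3.5, 0, 0, 0, 0, 0, 1]
    - [3.5, 0, 0, 0, 0, 0, 1]
    - [2.5, 0, 0, 0, 0, 0, 1]
    - [0, 0, 0, 0, 0, 0, 1]

```text
clock: 3.88
tcp_pos: [0.4534, 0.1225, 0.1996]
tcp_rot: [[0.065, 0.998, 0.001], [0.998, -0.065, 0.001], [0.001, 0.001, -1.0]]
contact_force: [-0.9, -0.1, 0.5]
grip_width: 0.088
gripper_force: 0.0
```

```bash
python3 - <<'E'
from h import *
p,T=wrist(); np.savez("w3.npz",color=p["color"],mtx=p["mtx"],T=T)
a=np.load("w2.npz")
# x .39-.50 ; rows -x
A=rectify(a,a["T"],.02,.385,.505,-.12,.14,0.6)[...,::-1]; B=rectify(p,T,.02,.385,.505,.05,.31,0.6)[...,::-1]
o=np.vstack([A,B]); print(o.shape); cv2.imwrite("pics/r.png",cv2.resize(o,None,fx=1.5,fy=1.5))
E
```

```text
(400, 433, 3)
```

View pics/r.png

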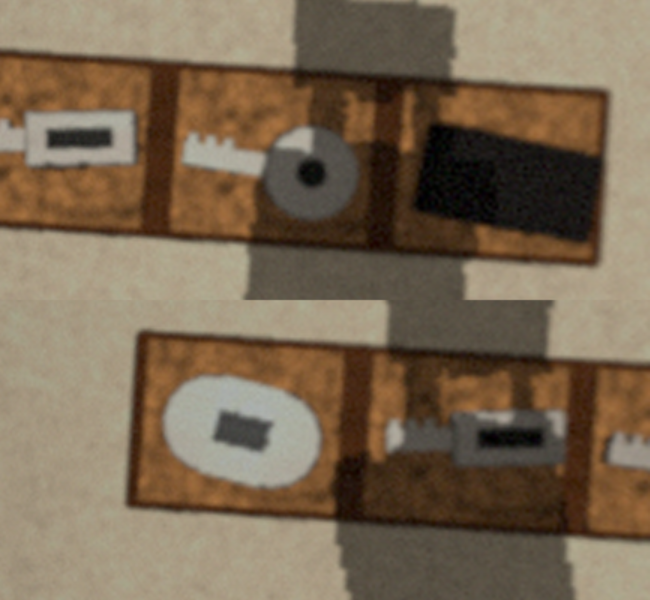

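```bash
cat >fit.py <<'E'
from h import *
def blob(p,T,z,cx,cy,hx,hy,fn,mm=.4,name=None):
    x0,x1,y0,y1=cx-hx,cx+hx,cy-hy,cy+hy
    I=rectify(p,T,z,x0,x1,y0,y1,mm); m=fn(I.astype(int)).astype(np.uint8)
    m=cv2.morphologyEx(m,cv2.MORPH_CLOSE,np.ones((9,9))); m=cv2.morphologyEx(m,cv2.MORPH_OPEN,np.ones((5,5)))
    c=max(cv2.findContours(m,0,2)[0],key=cv2.contourArea); (u,v),(w,h),_=r=cv2.minAreaRect(c)
    b=cv2.boxPoints(r); e=[b[1]-b[0],b[2]-b[1]]; e=max(e,key=np.linalg.norm); d=np.array([-e[1],-e[0]]); d*=np.sign(d[1])
    W=lambda q:(x1-q[1]*mm/1e3,y1-q[0]*mm/1e3); q,g=W((u,v)),W(c.reshape(-1,2).mean(0))
    print("rect c",np.round(q,4),"size mm",np.round(sorted([w*mm,h*mm]),1),"yaw",round(float(np.degrees(-np.arctan2(d[0],d[1]))),1))
    cv2.drawContours(I,[np.int32(b)],0,(255,0,0),1); return I,q
grey=lambda I:(I.max(2)-I.min(2)<32)&(I.max(2)>60)
dark=lambda I:(I.max(2)<45)
E
python3 - <<'E'
from fit import *
a=np.load("w2.npz");b=np.load("w3.npz")
I1,_=blob(b,b["T"],.032,.452,.211,.03,.04,grey)
I2,_=blob(b,b["T"],.024,.450,.115,.03,.042,grey)
I2,_=blob(a,a["T"],.024,.450,.105,.03,.028,grey)
I3,_=blob(a,a["T"],.024,.440,.032,.03,.042,grey)
I4,_=blob(a,a["T"],.03,.432,-.064,.035,.045,dark)
g=lambda I:cv2.resize(I,(400,300))
J=np.clip(I4.astype(float)*4,0,255).astype(np.uint8)
cv2.imwrite("pics/f.png",np.vstack([np.hstack([g(I1),g(I2)]),np.hstack([g(I3),g(J)])])[...,::-1])
E
```

```text
rect c [0.4528 0.2128] size mm [39.3 61.9] yaw -15.1
rect c [0.4499 0.1206] size mm [23.7 73. ] yaw 1.0
rect c [0.4496 0.109 ] size mm [22.2 48. ] yaw 0.8
rect c [0.443  0.0297] size mm [38.7 69.3] yaw -27.0
rect c [ 0.4321 -0.0596] size mm [36.  70.8] yaw -11.0
```

View pics/f.png

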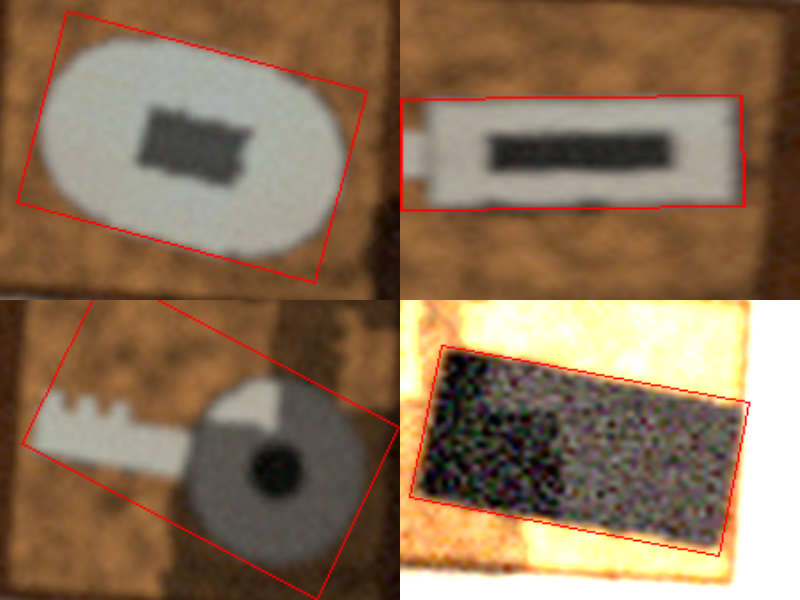

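Reading the crops (5 px/mm): case centre at (195,147), tilted about 13°. The bar head is centred at (585,152). The disc is centred at (275,470) with its blade toward +y at about −10°. The doorstop's rectangle is centred at (580,450), yaw −11°. The silver case is confirmed, so I'll pick it first.

```bash
python3 -c "
from plan import *
plan([(.4528,.2128,.05,-13,4),(.4528,.2128,.016,-13,1)])"
```

```text
[2.3, -0.17, 3.74, 0.0, 0.0, 2.3],[2.29, -0.26, 3.74, 0.0, 0.0, 2.3],[2.28, -0.35, 3.74, 0.0, 0.0, 2.3],[2.26, -0.44, 3.74, 0.0, 0.0, 2.3],[0.0, 0.0, 3.4, 0.0, 0.0, 0.0],
5 rows
```

Request:
servo_tool:
  steps:
    - [2.3, -0.2, 3.7, 0, 0, 2.3, 1]
    - [2.3, -0.25, 3.7, 0, 0, 2.3, 1]
    - [2.3, -0.35, 3.7, 0, 0, 2.3, 1]
    - [2.25, -0.45, 3.8, 0, 0, 2.3, 1]
    - [0, 0, 3.4, 0, 0, 0, 1]

```text
clock: 4.55
tcp_pos: [0.4529, 0.2136, 0.015]
tcp_rot: [[0.227, 0.974, 0.001], [0.974, -0.227, 0.0], [0.001, 0.0, -1.0]]
contact_force: [-0.5, 0.2, 1.3]
grip_width: 0.0879
gripper_force: 0.0
```

Request:
servo_tool:
  steps:
    - [0, 0, 0, 0, 0, 0, 0]
    - [0, 0, 0, 0, 0, 0, 0]
    - [0, 0, 0, 0, 0, 0, 0]
    - [0, 0, 0, 0, 0, 0, 0]
    - [0, 0, 0, 0, 0, 0, 0]
  force: 15

```text
clock: 5.18
tcp_pos: [0.4528, 0.2129, 0.0164]
tcp_rot: [[0.228, 0.974, 0.001], [0.974, -0.228, 0.001], [0.001, 0.001, -1.0]]
contact_force: [-0.0, -0.5, -0.4]
grip_width: 0.0404
gripper_force: 0.0
```

```bash
python3 -c "
from plan import *
plan([(.4528,.2128,.11,-13.2,3),(.637,-.2,.17,-3.6,10)])"
```

```text
[0.0, 0.0, -3.12, 0.0, 0.0, 0.0],[0.0, 0.0, -3.12, 0.0, 0.0, 0.0],[0.0, 0.0, -3.12, 0.0, 0.0, 0.0],[-3.6, 2.74, -0.6, 0.0, 0.0, -1.0],[-3.64, 2.68, -0.6, 0.0, 0.0, -1.0],
[-3.69, 2.61, -0.6, 0.0, 0.0, -1.0],[-3.73, 2.55, -0.6, 0.0, 0.0, -1.0],[-3.77, 2.49, -0.6, 0.0, 0.0, -1.0],[-3.81, 2.43, -0.6, 0.0, 0.0, -1.0],[-3.85, 2.36, -0.6, 0.0, 0.0, -1.0],
[-3.89, 2.3, -0.6, 0.0, 0.0, -1.0],[-3.93, 2.23, -0.6, 0.0, 0.0, -1.0],[-3.97, 2.16, -0.6, 0.0, 0.0, -1.0],13 rows
```

Request:
servo_tool:
  steps:
    - [0, 0, 0, 0, 0, 0, 0]
    - [0, 0, 0, 0, 0, 0, 0]
    - [0, 0, -3.1, 0, 0, 0, 0]
    - [0, 0, -3.1, 0, 0, 0, 0]
    - [0, 0, -3.1, 0, 0, 0, 0]

```text
clock: 5.8
tcp_pos: [0.4523, 0.2126, 0.1097]
tcp_rot: [[0.228, 0.974, -0.0], [0.974, -0.228, -0.0], [-0.0, -0.0, -1.0]]
contact_force: [-0.0, 0.3, 0.0]
grip_width: 0.0008
gripper_force: 0.0
```

The fingers shut on nothing. I'll look at what happened to the case.

```bash
python3 - <<'E'
from fit import *
p,T=wrist(); t=bot.capture("top"); np.savez("w4.npz",color=p["color"],mtx=p["mtx"],T=T)
A=cv2.resize(p["color"],(400,300)); B=cv2.resize(t["color"][170:320,120:320],(400,300))
C=rectify(p,T,.03,.40,.50,.14,.29,.4); C=cv2.resize(C,(450,300))
cv2.imwrite("pics/miss.png",np.vstack([np.hstack([A,B]),np.hstack([C,np.zeros((300,350,3),np.uint8)])])[...,::-1])
E
```

```text
(no output)
```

View pics/miss.png

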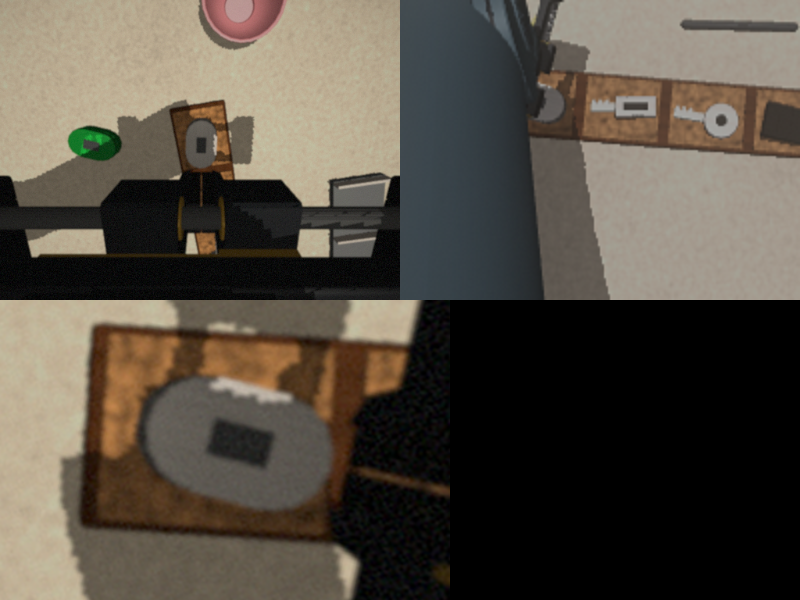

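The case stayed on its pad, at roughly (0.452, 0.2115), and the lift started before the grip had settled. I'll retry, waiting for contact before lifting.

Request:
servo_tool:
  steps:
    - [-0.1, 0, 0, 0, 0, 0, 0.65]
    - [0, 0, 1, 0, 0, 0, 0.65]
    - [0, 0, 1, 0, 0, 0, 0.65]
    - [0, 0, 1, 0, 0, 0, 0.65]
    - [0, 0, 1, 0, 0, 0, 0.65]

```text
clock: 6.52
tcp_pos: [0.452, 0.2115, 0.0677]
tcp_rot: [[0.228, 0.974, -0.001], [0.974, -0.228, -0.001], [-0.001, -0.001, -1.0]]
contact_force: [-0.9, -0.1, 0.7]
grip_width: 0.0485
gripper_force: 0.0
```

Request:
servo_tool:
  steps:
    - [0, 0, 1, 0, 0, 0, 0.65]
    - [0, 0, 2.2, 0, 0, 0, 0.65]
    - [0, 0, 2.2, 0, 0, 0, 0.65]
    - [0, 0, 0, 0, 0, 0, 0]
    - [0, 0, 0, 0, 0, 0, 0]
  force: 20

```text
clock: 7.15
tcp_pos: [0.4527, 0.2117, 0.0152]
tcp_rot: [[0.228, 0.974, 0.001], [0.974, -0.228, 0.0], [0.0, 0.0, -1.0]]
contact_force: [0.5, -0.1, -0.0]
grip_width: 0.0396
gripper_force: 0.0
```

Request:
servo_tool:
  steps:
    - [0, 0, 0, 0, 0, 0, 0]
    - [0, 0, 0, 0, 0, 0, 0]
    - [0, 0, 0, 0, 0, 0, 0]
    - [0, 0, 0, 0, 0, 0, 0]
    - [0, 0, 0, 0, 0, 0, 0]

```text
clock: 7.78
tcp_pos: [0.4523, 0.2117, 0.0148]
tcp_rot: [[0.228, 0.974, 0.0], [0.974, -0.228, -0.0], [-0.0, 0.0, -1.0]]
contact_force: [0.2, 0.2, 0.3]
grip_width: 0.0005
gripper_force: 0.0
```

```bash
python3 - <<'E'
from fit import *
s=bot.observe(); print(s["grip_width"],s["gripper_force"],np.round(s["joint_positions"],3))
p,T=wrist(); t=bot.capture("scene"); 
A=cv2.resize(p["color"],(400,300)); B=cv2.resize(t["color"][130:255,250:417],(400,300),interpolation=cv2.INTER_CUBIC)
C=cv2.resize(p["color"][60:260,100:400],(800,300)[:1]+(300,))
cv2.imwrite("pics/miss2.png",np.vstack([np.hstack([A,B]),C])[...,::-1])
E
```

```text
0.00047038423444505643 0.0 [-0.8    0.614  0.345  2.06  -0.395  0.53  -0.399]
```

View pics/miss2.png

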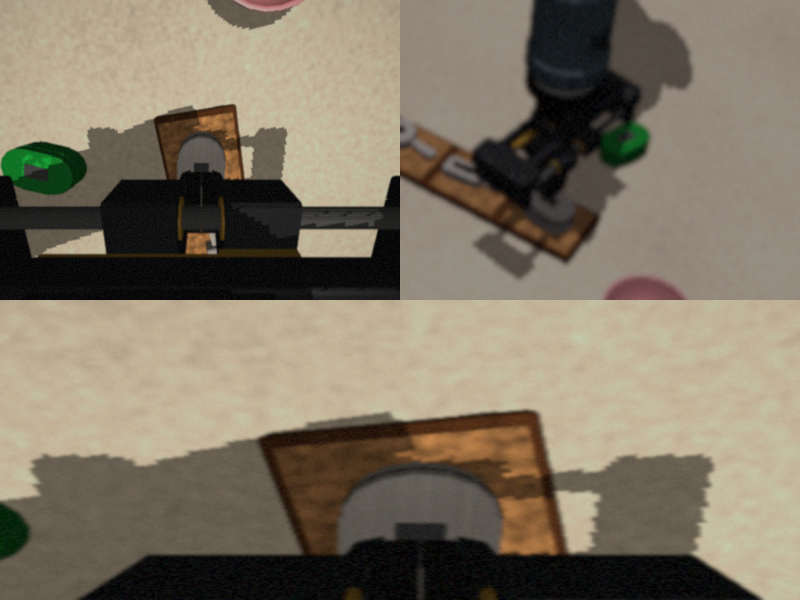

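```bash
python3 - <<'E'
from fit import *
t=bot.capture("scene"); s=bot.observe(); Ti=np.linalg.inv(t["pose"]); I=t["color"].copy()
I=cv2.resize(I[120:250,280:400],None,fx=4.5,fy=4.5,interpolation=cv2.INTER_CUBIC)
for dz,c in((0,(255,0,0)),(.025,(0,255,0)),(.05,(0,0,255))):
    q=Ti[:3,:3]@(s["tcp_pos"]+[0,0,dz])+Ti[:3,3]; u=(t["mtx"]@q)[:2]/q[2]; w=(u-[280,120])*4.5; print(w); cv2.circle(I,tuple(int(v) for v in w),3,c,-1)
I=np.clip(I*1.5,0,255).astype(np.uint8)
cv2.imwrite("pics/sc.png",I[...,::-1])
E
```

```text
[139.72875708 442.77992931]
[143.61182713 414.09231346]
[147.61154256 384.54293678]
```

View pics/sc.png

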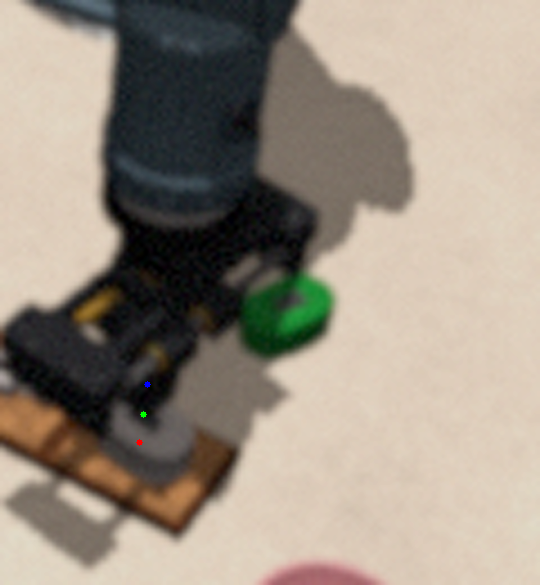

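The shut tips appear to be at about z≈0.04 although 0.015 is reported, so they passed over the case. I'll check the true tip height by touching bare table.

Request:
servo_tool:
  steps:
    - [0, 0, -5, 0, 0, 0, 0]
    - [0, 4, 0, 0, 0, 0, 0]
    - [0, 4, 0, 0, 0, 0, 0]
    - [0, 0, 4, 0, 0, 0, 0]
    - [0, 0, 2, 0, 0, 0, 0]

```text
clock: 8.55
tcp_pos: [0.5291, 0.193, 0.0031]
tcp_rot: [[0.228, 0.974, -0.002], [0.974, -0.228, -0.001], [-0.001, -0.002, -1.0]]
contact_force: [-0.6, 0.5, -1.1]
grip_width: 0.0005
gripper_force: 0.0
```

Request:
servo_tool:
  steps:
    - [0, 0, 0.3, 0, 0, 0, 0]
    - [0, 0, 0.2, 0, 0, 0, 0]
    - [0, 0, 0.2, 0, 0, 0, 0]
    - [0, 0, 0, 0, 0, 0, 0]
    - [0, 0, 0, 0, 0, 0, 0]

```text
clock: 9.18
tcp_pos: [0.5304, 0.1937, -0.0018]
tcp_rot: [[0.228, 0.974, 0.001], [0.974, -0.228, 0.0], [0.0, 0.0, -1.0]]
contact_force: [1.0, 0.1, 0.2]
grip_width: 0.0004
gripper_force: 0.0
```

Request:
servo_tool:
  steps:
    - [0, 0, 0.6, 0, 0, 0, 0]
    - [0, 0, 0.4, 0, 0, 0, 0]
    - [0, 0, 0.3, 0, 0, 0, 0]
    - [0, 0, 0, 0, 0, 0, 0]
    - [0, 0, 0, 0, 0, 0, 0]

```text
clock: 9.8
tcp_pos: [0.5303, 0.1935, -0.0152]
tcp_rot: [[0.228, 0.974, 0.0], [0.974, -0.228, -0.0], [-0.0, 0.0, -1.0]]
contact_force: [-0.1, -0.4, -0.9]
grip_width: 0.0006
gripper_force: 0.0
```

Request:
servo_tool:
  steps:
    - [0, 0, 0.3, 0, 0, 0, 0]
    - [0, 0, 0.2, 0, 0, 0, 0]
    - [0, 0, 0.1, 0, 0, 0, 0]
    - [0, 0, 0, 0, 0, 0, 0]
    - [0, 0, 0, 0, 0, 0, 0]

```text
clock: 10.42
tcp_pos: [0.5302, 0.1935, -0.0211]
tcp_rot: [[0.228, 0.974, 0.0], [0.974, -0.228, 0.0], [0.0, 0.0, -1.0]]
contact_force: [0.0, 0.6, 0.2]
grip_width: 0.0004
gripper_force: 0.0
```

Request:
servo_tool:
  steps:
    - [0, 0, 0.2, 0, 0, 0, 0]
    - [0, 0, 0, 0, 0, 0, 0]
    - [0, 0, 0.2, 0, 0, 0, 0]
    - [0, 0, 0, 0, 0, 0, 0]
    - [0, 0, 0, 0, 0, 0, 0]

```text
clock: 11.05
tcp_pos: [0.5302, 0.1935, -0.0252]
tcp_rot: [[0.228, 0.974, -0.0], [0.974, -0.228, -0.0], [-0.0, -0.0, -1.0]]
contact_force: [0.0, 0.0, 0.2]
grip_width: 0.0001
gripper_force: 0.0
```

Request:
servo_tool:
  steps:
    - [0, 0, 0.15, 0, 0, 0, 0]
    - [0, 0, 0, 0, 0, 0, 0]
    - [0, 0, 0.15, 0, 0, 0, 0]
    - [0, 0, 0, 0, 0, 0, 0]
    - [0, 0, 0, 0, 0, 0, 0]

```text
clock: 11.68
tcp_pos: [0.5302, 0.1935, -0.0282]
tcp_rot: [[0.228, 0.974, 0.0], [0.974, -0.228, -0.0], [-0.0, 0.0, -1.0]]
contact_force: [0.2, 0.2, -0.3]
grip_width: 0.0002
gripper_force: 0.0
```

Request:
servo_tool:
  steps:
    - [0, 0, 0.15, 0, 0, 0, 0]
    - [0, 0, 0, 0, 0, 0, 0]
    - [0, 0, 0.15, 0, 0, 0, 0]
    - [0, 0, 0, 0, 0, 0, 0]
    - [0, 0, 0, 0, 0, 0, 0]

```text
clock: 12.3
tcp_pos: [0.5302, 0.1935, -0.0312]
tcp_rot: [[0.228, 0.974, 0.0], [0.974, -0.228, -0.0], [-0.0, 0.0, -1.0]]
contact_force: [-0.8, -0.6, 0.2]
grip_width: 0.0002
gripper_force: 0.0
```

```bash
python3 - <<'E'
from fit import *
s=bot.observe();print(s["tcp_pos"],s["contact_force"])
t=bot.capture("scene"); Ti=np.linalg.inv(t["pose"]); 
q=Ti[:3,:3]@np.array([.53,.1935,.0])+Ti[:3,3]; u=(t["mtx"]@q)[:2]/q[2]; print(u)
a,b=int(u[0])-35,int(u[1])-35; w=(u-[a,b])*8
I=cv2.resize(t["color"][b:b+60,a:a+70],None,fx=8,fy=8,interpolation=cv2.INTER_CUBIC)
cv2.circle(I,tuple(int(v) for v in w),2,(255,0,0),-1)
I=np.clip(I*1.8,0,255).astype(np.uint8); cv2.imwrite("pics/touch.png",I[...,::-1])
E
```

```text
[ 0.53019901  0.1934699  -0.03119307] [-0.78219684 -0.5758576   0.17367111]
[290.30912865 239.49284961]
```

View pics/touch.png

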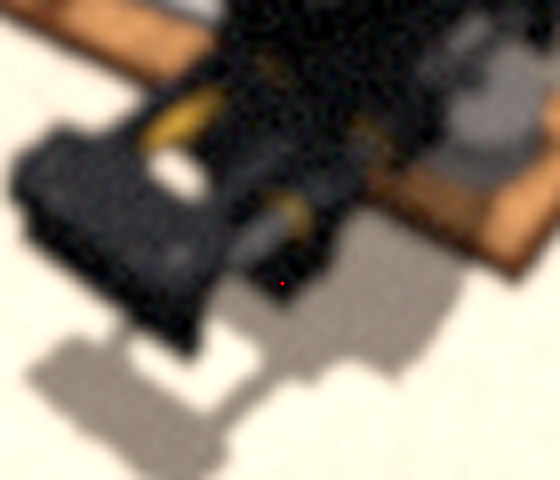

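Request:
servo_tool:
  steps:
    - [0, 0, 0.15, 0, 0, 0, 0]
    - [0, 0, 0, 0, 0, 0, 0]
    - [0, 0, 0.15, 0, 0, 0, 0]
    - [0, 0, 0, 0, 0, 0, 0]
    - [0, 0, 0, 0, 0, 0, 0]

```text
clock: 12.98
tcp_pos: [0.5302, 0.1935, -0.0342]
tcp_rot: [[0.228, 0.974, 0.0], [0.974, -0.228, -0.0], [-0.0, 0.0, -1.0]]
contact_force: [0.1, -0.4, -0.9]
grip_width: 0.0001
gripper_force: 0.0
```

Request:
servo_tool:
  steps:
    - [0, 0, 0.15, 0, 0, 0, 0]
    - [0, 0, 0, 0, 0, 0, 0]
    - [0, 0, 0.15, 0, 0, 0, 0]
    - [0, 0, 0, 0, 0, 0, 0]
    - [0, 0, 0, 0, 0, 0, 0]

```text
clock: 13.6
tcp_pos: [0.5303, 0.1936, -0.0364]
tcp_rot: [[0.228, 0.974, -0.0], [0.974, -0.228, 0.0], [0.0, -0.0, -1.0]]
contact_force: [-2.1, -0.6, 10.5]
grip_width: 0.0008
gripper_force: 4.8
```

Contact came at a reported z of −0.0357, so the true tip height is reported z + 0.0357. With that correction I'll grip the case.

Request:
servo_tool:
  steps:
    - [0, 0, -4.5, 0, 0, 0, 0.65]
    - [0, 0, -4.5, 0, 0, 0, 0.65]
    - [0, -4, 0, 0, 0, 0, 0.65]
    - [0, -4, 0, 0, 0, 0, 0.65]
    - [0, 0, 2, 0, 0, 0, 0.65]

```text
clock: 14.22
tcp_pos: [0.45, 0.2134, 0.0334]
tcp_rot: [[0.225, 0.974, -0.001], [0.974, -0.225, 0.002], [0.002, -0.001, -1.0]]
contact_force: [1.1, 0.8, 0.5]
grip_width: 0.0482
gripper_force: 0.0
```

Request:
servo_tool:
  steps:
    - [0, 0, 2, 0, 0, 0, 0.65]
    - [0, 0, 1.9, 0, 0, 0, 0.65]
    - [0, 0, 1.5, 0, 0, 0, 0.65]
    - [0, 0, 0, 0, 0, 0, 0]
    - [0, 0, 0, 0, 0, 0, 0]
  force: 20

```text
clock: 14.85
tcp_pos: [0.4527, 0.2118, -0.0208]
tcp_rot: [[0.228, 0.974, 0.001], [0.974, -0.228, 0.0], [0.0, 0.001, -1.0]]
contact_force: [0.8, 0.2, -0.4]
grip_width: 0.0394
gripper_force: 0.2
```

Request:
servo_tool:
  steps:
    - [0, 0, 0, 0, 0, 0, 0]
    - [0, 0, 0, 0, 0, 0, 0]
    - [0, 0, 0, 0, 0, 0, 0]
    - [0, 0, -0.5, 0, 0, 0, 0]
    - [0, 0, -1, 0, 0, 0, 0]

```text
clock: 15.48
tcp_pos: [0.452, 0.2115, -0.0059]
tcp_rot: [[0.228, 0.974, -0.001], [0.974, -0.228, -0.0], [-0.001, -0.0, -1.0]]
contact_force: [0.2, -0.6, 0.0]
grip_width: 0.0378
gripper_force: 20.0
```

```bash
python3 -c "
from plan import *
plan([(.452,.2115,.084,-13.2,2),(.637,-.2,.15,-3.6,8)])"
```

```text
[0.0, 0.0, -4.5, 0.0, 0.0, 0.0],[0.0, 0.0, -4.5, 0.0, 0.0, 0.0],[-4.48, 3.43, -0.82, 0.0, 0.0, -1.2],[-4.55, 3.33, -0.82, 0.0, 0.0, -1.2],[-4.62, 3.24, -0.82, 0.0, 0.0, -1.2],
[-4.69, 3.14, -0.82, 0.0, 0.0, -1.2],[-4.75, 3.04, -0.82, 0.0, 0.0, -1.2],[-4.81, 2.94, -0.82, 0.0, 0.0, -1.2],[-4.87, 2.84, -0.82, 0.0, 0.0, -1.2],[-4.93, 2.73, -0.82, 0.0, 0.0, -1.2],
10 rows
```

Request:
servo_tool:
  steps:
    - [0, 0, -4.5, 0, 0, 0, 0]
    - [0, 0, -4.5, 0, 0, 0, 0]
    - [-4.5, 3.4, -0.8, 0, 0, -1.2, 0]
    - [-4.55, 3.35, -0.8, 0, 0, -1.2, 0]
    - [-4.6, 3.25, -0.8, 0, 0, -1.2, 0]

```text
clock: 16.1
tcp_pos: [0.5224, 0.0561, 0.109]
tcp_rot: [[0.165, 0.986, 0.001], [0.986, -0.165, 0.0], [0.001, 0.001, -1.0]]
contact_force: [1.3, 1.4, -0.6]
grip_width: 0.038
gripper_force: 20.0
```

Request:
servo_tool:
  steps:
    - [-4.7, 3.15, -0.8, 0, 0, -1.2, 0]
    - [-4.75, 3.05, -0.8, 0, 0, -1.2, 0]
    - [-4.8, 2.95, -0.8, 0, 0, -1.2, 0]
    - [-4.85, 2.85, -0.8, 0, 0, -1.2, 0]
    - [-4.9, 2.75, -0.8, 0, 0, -1.2, 0]

```text
clock: 16.73
tcp_pos: [0.6387, -0.2007, 0.1488]
tcp_rot: [[0.061, 0.998, 0.0], [0.998, -0.061, 0.0], [0.0, 0.0, -1.0]]
contact_force: [1.1, 1.0, -0.8]
grip_width: 0.0382
gripper_force: 20.0
```

```bash
python3 - <<'E'
from fit import *
s=bot.observe();print(s["clock"],s["tcp_pos"],s["grip_width"],np.degrees(np.arctan2(s["tcp_rot"][1,1],s["tcp_rot"][0,1])))
p,T=wrist(); np.savez("w5.npz",color=p["color"],mtx=p["mtx"],T=T)
I=rectify(p,T,.022,.57,.71,-.29,.03,.4)
cv2.imwrite("pics/n.png",np.vstack([I,rectify(p,T,.0,.57,.71,-.29,.03,.4)[:240]])[...,::-1])
E
```

```text
16.725 [ 0.63868544 -0.20073587  0.14877885] 0.03820258754643469 -3.525373017181657
```

View pics/n.png

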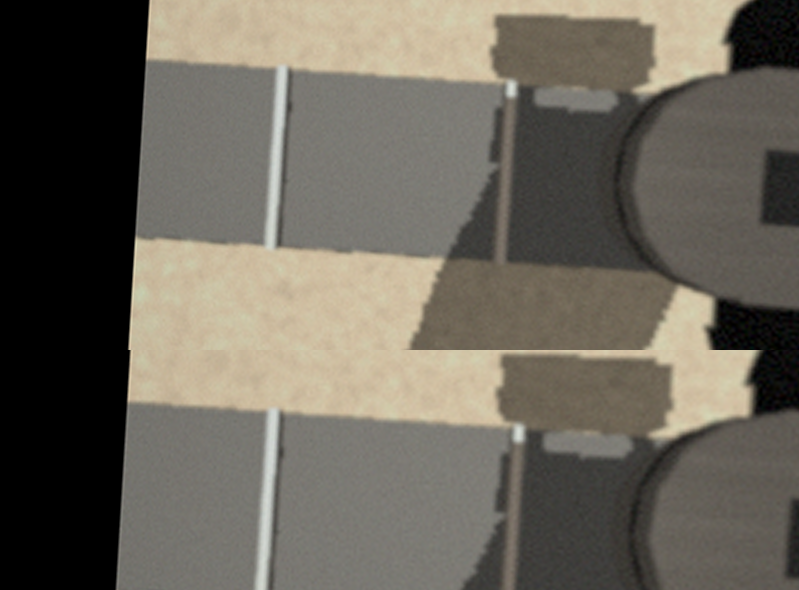

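At 0.4 mm/px, divider A is at (276,157) and B at (506,172), which puts the rack origin near (0.646, −0.080) with yaw −3.6°. The held case is centred on the tool. I'll place it in the right-end bay.

Request:
servo_tool:
  steps:
    - [-0.9, 0, 5, 0, 0, 0, 0]
    - [-0.8, 0, 5, 0, 0, 0, 0]
    - [0, 0, 4, 0, 0, 0, 0]
    - [0, 0, 2, 0, 0, 0, 0]
    - [0, 0, 0.8, 0, 0, 0, 0]

```text
clock: 17.4
tcp_pos: [0.6371, -0.2158, -0.0204]
tcp_rot: [[0.062, 0.998, -0.001], [0.998, -0.062, 0.0], [0.0, -0.001, -1.0]]
contact_force: [0.6, 0.8, 0.1]
grip_width: 0.0378
gripper_force: 20.0
```

Request:
servo_tool:
  steps:
    - [0, 0, 0.3, 0, 0, 0, 0]
    - [0, 0, 0, 0, 0, 0, 0]
    - [0, 0, 0, 0, 0, 0, 0.62]
    - [0, 0, 0, 0, 0, 0, 0.62]
    - [0, 0, 0, 0, 0, 0, 0.62]

```text
clock: 18.02
tcp_pos: [0.6374, -0.2162, -0.0228]
tcp_rot: [[0.062, 0.998, 0.0], [0.998, -0.062, -0.0], [-0.0, 0.0, -1.0]]
contact_force: [-0.0, 0.5, -0.1]
grip_width: 0.055
gripper_force: 0.0
```

```bash
python3 -c "
from plan import *
plan([(.6374,-.2162,.062,-3.6,2),(.4495,.107,.042,0.8,8),(.4495,.107,-.021,.8,3)])"
```

```text
[0.0, 0.0, -4.24, 0.0, 0.0, 0.0],[0.0, 0.0, -4.24, 0.0, 0.0, 0.0],[3.88, -2.6, 0.25, 0.0, 0.0, -0.6],[3.91, -2.56, 0.25, 0.0, 0.0, -0.6],[3.93, -2.52, 0.25, 0.0, 0.0, -0.6],
[3.96, -2.48, 0.25, 0.0, 0.0, -0.6],[3.98, -2.45, 0.25, 0.0, 0.0, -0.6],[4.0, -2.41, 0.25, 0.0, 0.0, -0.6],[4.03, -2.37, 0.25, 0.0, 0.0, -0.6],[4.05, -2.33, 0.25, 0.0, 0.0, -0.6],
[0.0, 0.0, 2.1, 0.0, 0.0, 0.0],[0.0, 0.0, 2.1, 0.0, 0.0, 0.0],[0.0, 0.0, 2.1, 0.0, 0.0, 0.0],13 rows
```

Request:
servo_tool:
  steps:
    - [0, 0, -4.2, 0, 0, 0, 0.6]
    - [0, 0, -4.2, 0, 0, 0, 0.6]
    - [3.9, -2.6, 0.2, 0, 0, -0.6, 0.6]
    - [3.9, -2.55, 0.2, 0, 0, -0.6, 0.6]
    - [3.95, -2.5, 0.2, 0, 0, -0.5, 0.6]

```text
clock: 18.65
tcp_pos: [0.5663, -0.0936, 0.0551]
tcp_rot: [[0.032, 0.999, 0.001], [0.999, -0.032, 0.0], [0.0, 0.001, -1.0]]
contact_force: [1.5, 0.7, 0.6]
grip_width: 0.0529
gripper_force: 0.0
```

Request:
servo_tool:
  steps:
    - [3.95, -2.5, 0.2, 0, 0, -0.5, 0.55]
    - [4.0, -2.45, 0.2, 0, 0, -0.5, 0.55]
    - [4.0, -2.4, 0.2, 0, 0, -0.6, 0.55]
    - [4.0, -2.35, 0.2, 0, 0, -0.6, 0.55]
    - [4.05, -2.35, 0.2, 0, 0, -0.5, 0.55]

```text
clock: 19.27
tcp_pos: [0.4487, 0.1082, 0.0451]
tcp_rot: [[-0.015, 1.0, 0.001], [1.0, 0.015, 0.0], [0.0, 0.001, -1.0]]
contact_force: [1.0, 0.2, 1.1]
grip_width: 0.0487
gripper_force: 0.0
```

```bash
python3 - <<'E'
from fit import *
s=bot.observe();print(s["clock"],s["tcp_pos"],s["grip_width"],np.degrees(np.arctan2(s["tcp_rot"][1,1],s["tcp_rot"][0,1])))
E
```

```text
19.275 [0.44873704 0.10815723 0.04507897] 0.04873741287749392 0.8409328744743074
```

Request:
servo_tool:
  steps:
    - [-0.1, 0, 2.6, 0, 0, 0, 0.5]
    - [0, 0, 2.5, 0, 0, 0, 0.5]
    - [0, 0, 1.5, 0, 0, 0, 0.5]
    - [0, 0, 0, 0, 0, 0, 0]
    - [0, 0, 0, 0, 0, 0, 0]

```text
clock: 19.9
tcp_pos: [0.4498, 0.1057, -0.0206]
tcp_rot: [[-0.014, 1.0, 0.001], [1.0, 0.014, 0.0], [0.0, 0.001, -1.0]]
contact_force: [-0.1, 0.4, 0.5]
grip_width: 0.0263
gripper_force: 0.0
```

Request:
servo_tool:
  steps:
    - [0, 0, 0, 0, 0, 0, 0]
    - [0, 0, 0, 0, 0, 0, 0]
    - [0, 0, 0, 0, 0, 0, 0]
    - [0, 0, 0, 0, 0, 0, 0]
    - [0, 0, 0, 0, 0, 0, 0]

```text
clock: 20.52
tcp_pos: [0.4499, 0.1059, -0.0205]
tcp_rot: [[-0.014, 1.0, 0.001], [1.0, 0.014, 0.0], [0.0, 0.001, -1.0]]
contact_force: [-1.1, -1.3, 7.6]
grip_width: 0.022
gripper_force: 20.0
```

```bash
python3 -c "
from plan import *
plan([(.4499,.1059,.065,0.8,2),(.6422,-.14,.065,-3.6,6),(.6422,-.14,-.0225,-3.6,2)])"
```

```text
[0.0, 0.01, -4.28, 0.0, 0.0, 0.0],[0.0, 0.0, -4.28, 0.0, 0.0, 0.0],[-4.14, 3.15, 0.0, 0.0, 0.0, 0.7],[-4.1, 3.2, 0.0, 0.0, 0.0, 0.7],[-4.06, 3.25, 0.0, 0.0, 0.0, 0.7],
[-4.02, 3.3, 0.0, 0.0, 0.0, 0.7],[-3.98, 3.36, 0.0, 0.0, 0.0, 0.7],[-3.93, 3.41, 0.0, 0.0, 0.0, 0.7],[0.0, 0.0, 4.37, 0.0, 0.0, 0.0],[0.0, 0.0, 4.37, 0.0, 0.0, 0.0],
10 rows
```

Request:
servo_tool:
  steps:
    - [0, 0, -4.3, 0, 0, 0, 0]
    - [0, 0, -4.3, 0, 0, 0, 0]
    - [-4.15, 3.15, 0, 0, 0, 0.7, 0]
    - [-4.1, 3.2, 0, 0, 0, 0.7, 0]
    - [-4.05, 3.25, 0, 0, 0, 0.7, 0]

```text
clock: 21.15
tcp_pos: [0.5464, -0.0177, 0.0652]
tcp_rot: [[0.022, 1.0, 0.0], [1.0, -0.022, 0.0], [0.0, 0.0, -1.0]]
contact_force: [0.5, 1.2, -0.9]
grip_width: 0.0221
gripper_force: 20.0
```

Request:
servo_tool:
  steps:
    - [-4.0, 3.3, 0, 0, 0, 0.8, 0]
    - [-4.0, 3.35, 0, 0, 0, 0.7, 0]
    - [-3.95, 3.4, 0, 0, 0, 0.8, 0]
    - [0, 0, 0, 0, 0, 0, 0]
    - [0, 0, 1, 0, 0, 0, 0]

```text
clock: 21.78
tcp_pos: [0.6417, -0.1393, 0.0547]
tcp_rot: [[0.062, 0.998, 0.0], [0.998, -0.062, 0.001], [0.001, 0.0, -1.0]]
contact_force: [-0.4, 0.5, -0.7]
grip_width: 0.0217
gripper_force: 20.0
```

```bash
python3 - <<'E'
from fit import *
s=bot.observe();print(s["clock"],s["tcp_pos"],s["grip_width"],np.degrees(np.arctan2(s["tcp_rot"][1,1],s["tcp_rot"][0,1])))
E
```

```text
21.775 [ 0.6416857  -0.13928486  0.05472127] 0.021682939927739713 -3.5530854116780035
```

Request:
servo_tool:
  steps:
    - [-0.1, 0, 4, 0, 0, 0, 0]
    - [0, 0, 2.5, 0, 0, 0, 0]
    - [0, 0, 0.9, 0, 0, 0, 0]
    - [0, 0, 0.3, 0, 0, 0, 0]
    - [0, 0, 0, 0, 0, 0, 0.3]

```text
clock: 22.4
tcp_pos: [0.6422, -0.1407, -0.0213]
tcp_rot: [[0.062, 0.998, 0.001], [0.998, -0.062, -0.0], [-0.0, 0.001, -1.0]]
contact_force: [-0.6, -0.2, -0.5]
grip_width: 0.026
gripper_force: 0.0
```

Request:
servo_tool:
  steps:
    - [0, 0, 0, 0, 0, 0, 0.65]
    - [0, 0, 0, 0, 0, 0, 0.65]
    - [0, 0, -4.2, 0, 0, 0, 0.65]
    - [0, 0, -4.2, 0, 0, 0, 0.65]
    - [0, 0, 0, 0, 0, 0, 0.65]

```text
clock: 23.02
tcp_pos: [0.6445, -0.1419, 0.0658]
tcp_rot: [[0.062, 0.998, 0.007], [0.998, -0.062, -0.001], [-0.001, 0.007, -1.0]]
contact_force: [0.1, 0.2, -0.6]
grip_width: 0.0571
gripper_force: 0.0
```

```bash
python3 -c "
from plan import *
s=bot.observe(); print(s['tcp_pos'],s['grip_width'])
plan([(.436,.0162,.045,-10,5),(.436,.0162,-.0205,-10,3)])"
```

```text
[ 0.64451536 -0.14186686  0.06575367] 0.05708888477020683
[2.9, -4.36, 0.38, 0.1, 0.0, 1.3],[2.8, -4.43, 0.39, 0.1, 0.0, 1.3],[2.7, -4.49, 0.4, 0.1, 0.0, 1.3],[2.6, -4.55, 0.4, 0.1, 0.0, 1.3],[2.49, -4.6, 0.41, 0.1, 0.0, 1.3],
[0.0, 0.0, 2.18, 0.0, 0.0, 0.0],[0.0, 0.0, 2.18, 0.0, 0.0, 0.0],[0.0, 0.0, 2.18, 0.0, 0.0, 0.0],8 rows
```

Request:
servo_tool:
  steps:
    - [2.9, -4.35, 0.4, 0, 0, 1.3, 0.65]
    - [2.8, -4.4, 0.4, 0, 0, 1.3, 0.65]
    - [2.7, -4.5, 0.4, 0, 0, 1.3, 0.65]
    - [2.6, -4.5, 0.4, 0, 0, 1.3, 0.65]
    - [2.4, -4.5, 0.4, 0, 0, 1.3, 0.65]

```text
clock: 23.65
tcp_pos: [0.4329, 0.0172, 0.0414]
tcp_rot: [[0.175, 0.985, -0.0], [0.985, -0.175, -0.0], [-0.0, -0.0, -1.0]]
contact_force: [-0.5, 1.2, -0.1]
grip_width: 0.0573
gripper_force: 0.0
```

```bash
python3 - <<'E'
from fit import *
s=bot.observe();print(s["clock"],s["tcp_pos"],s["grip_width"],np.degrees(np.arctan2(s["tcp_rot"][1,1],s["tcp_rot"][0,1])))
p,T=wrist(); np.savez("w6.npz",color=p["color"],mtx=p["mtx"],T=T)
I=rectify(p,T,.024,.39,.49,-.02,.1,.25); 
cv2.imwrite("pics/d.png",np.clip(I*1.3,0,255).astype(np.uint8)[...,::-1])
E
```

```text
23.65 [0.43290262 0.0172062  0.04138772] 0.05726044614983003 -10.096107247098052
```

View pics/d.png

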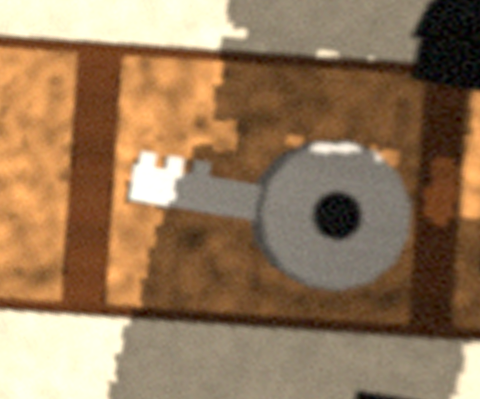

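At 0.25 mm/px the disc hole is at (338,216), i.e. (0.436, 0.0155). The blade yaw is about −8.5°.

Request:
servo_tool:
  steps:
    - [-0.1, 0.3, 2, 0, 0, -1.6, 0.65]
    - [0, 0, 2.2, 0, 0, 0, 0.65]
    - [0, 0, 1.4, 0, 0, 0, 0.65]
    - [0, 0, 0.6, 0, 0, 0, 0.65]
    - [0, 0, 0, 0, 0, 0, 0]

```text
clock: 24.32
tcp_pos: [0.4374, 0.0145, -0.0203]
tcp_rot: [[0.148, 0.989, -0.0], [0.989, -0.148, -0.0], [-0.0, -0.0, -1.0]]
contact_force: [-0.5, -0.1, -0.6]
grip_width: 0.0494
gripper_force: 0.0
```

Request:
servo_tool:
  steps:
    - [0, 0, 0, 0, 0, 0, 0]
    - [0, 0, 0, 0, 0, 0, 0]
    - [0, 0, 0, 0, 0, 0, 0]
    - [0, 0, 0, 0, 0, 0, 0]
    - [0, 0, 0, 0, 0, 0, 0]

```text
clock: 24.95
tcp_pos: [0.4378, 0.0148, -0.0198]
tcp_rot: [[0.147, 0.989, 0.001], [0.989, -0.147, 0.0], [0.0, 0.001, -1.0]]
contact_force: [-0.6, 0.4, 7.6]
grip_width: 0.0372
gripper_force: 20.0
```

```bash
python3 - <<'E'
from plan import *
s=bot.observe();x,y,z=s["tcp_pos"];print(s["clock"],s["tcp_pos"],s["grip_width"],s["gripper_force"])
# disc centre 16 mm toward -y of bay +46 centre; disc offset from TCP along row
plan([(x,y,.065,-8.5,2),(.6489-.001,-.0341-.016,.065,-3.6,5)])
E
```

```text
24.95 [ 0.4378106   0.01479477 -0.01981927] 0.037153558722275146 20.00109225511551
[0.0, 0.0, -4.24, 0.0, 0.0, 0.0],[0.0, 0.0, -4.24, 0.0, 0.0, 0.0],[-0.66, 4.35, 0.0, 0.0, 0.0, -1.0],[-0.74, 4.34, 0.0, 0.0, 0.0, -1.0],[-0.81, 4.32, 0.0, 0.0, 0.0, -1.0],
[-0.88, 4.31, 0.0, 0.0, 0.0, -1.0],[-0.96, 4.29, 0.0, 0.0, 0.0, -1.0],7 rows
```

Request:
servo_tool:
  steps:
    - [0, 0, -4.3, 0, 0, 0, 0]
    - [0, 0, -4.2, 0, 0, 0, 0]
    - [-0.65, 4.35, 0, 0, 0, -1, 0]
    - [-0.75, 4.35, 0, 0, 0, -1, 0]
    - [-0.8, 4.3, 0, 0, 0, -1, 0]

```text
clock: 25.58
tcp_pos: [0.5647, -0.024, 0.0649]
tcp_rot: [[0.094, 0.996, 0.0], [0.996, -0.094, 0.0], [0.0, 0.0, -1.0]]
contact_force: [-0.2, 0.5, 0.3]
grip_width: 0.0373
gripper_force: 20.0
```

Request:
servo_tool:
  steps:
    - [-0.9, 4.3, 0, 0, 0, -1, 0]
    - [-0.95, 4.3, 0, 0, 0, -1, 0]
    - [0, 0, 0, 0, 0, 0, 0]
    - [0, 0, 2, 0, 0, 0, 0]
    - [0, 0, 0, 0, 0, 0, 0]

```text
clock: 26.2
tcp_pos: [0.6443, -0.0488, 0.0422]
tcp_rot: [[0.06, 0.998, -0.006], [0.998, -0.06, 0.001], [0.001, -0.006, -1.0]]
contact_force: [-0.9, -0.3, -1.5]
grip_width: 0.037
gripper_force: 20.0
```

```bash
python3 - <<'E'
from fit import *
s=bot.observe();print(s["clock"],s["tcp_pos"],s["grip_width"],np.degrees(np.arctan2(s["tcp_rot"][1,1],s["tcp_rot"][0,1])))
p,T=wrist(); np.savez("w7.npz",color=p["color"],mtx=p["mtx"],T=T)
tip=s["tcp_pos"][2]+.0198+.012
I=rectify(p,T,.024,.58,.72,-.08,.12,.4); J=rectify(p,T,tip+.004,.60,.68,-.07,.03,.25)
I=cv2.resize(I,(500,350)); J=cv2.resize(J,(300,240)); o=np.zeros((350,800,3),np.uint8); o[:,:500]=I; o[:240,500:]=J
cv2.imwrite("pics/e.png",np.clip(o*1.3,0,255).astype(np.uint8)[...,::-1])
E
```

```text
26.2 [ 0.64433307 -0.04876354  0.04220439] 0.03704024932261613 -3.439243792926727
```

View pics/e.png

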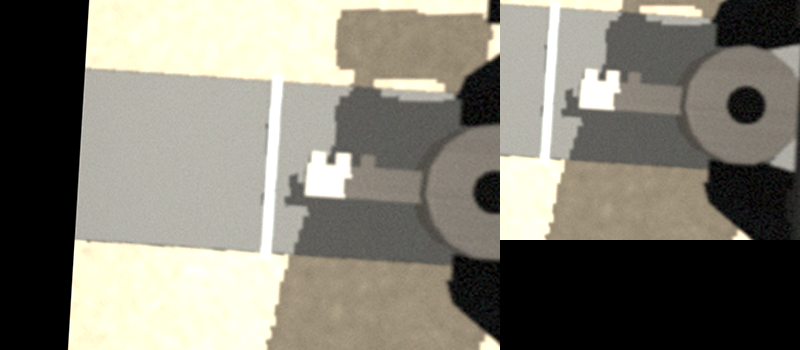

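Request:
servo_tool:
  steps:
    - [0, 0.1, 2.5, 0, 0, 0, 0]
    - [0, 0, 2.5, 0, 0, 0, 0]
    - [0, 0, 1.2, 0, 0, 0, 0]
    - [0, 0, 0.3, 0, 0, 0, 0]
    - [0, 0, 0, 0, 0, 0, 0]

```text
clock: 26.88
tcp_pos: [0.649, -0.05, -0.0195]
tcp_rot: [[0.06, 0.998, 0.001], [0.998, -0.06, -0.0], [-0.0, 0.001, -1.0]]
contact_force: [1.0, -0.2, -0.5]
grip_width: 0.0373
gripper_force: 20.0
```

```bash
python3 - <<'E'
from fit import *
s=bot.observe();print(s["clock"],s["tcp_pos"],s["grip_width"],np.degrees(np.arctan2(s["tcp_rot"][1,1],s["tcp_rot"][0,1])),s["contact_force"])
E
```

```text
26.875 [ 0.64900884 -0.04998524 -0.01949944] 0.03730498711966074 -3.4673628878614418 [ 0.95006485 -0.19199629 -0.52926862]
```

Request:
servo_tool:
  steps:
    - [-0.05, 0, 0.2, 0, 0, 0, 0]
    - [0, 0, 0, 0, 0, 0, 0]
    - [0, 0, 0, 0, 0, 0, 0.62]
    - [0, 0, 0, 0, 0, 0, 0.62]
    - [0, 0, 0, 0, 0, 0, 0.62]

```text
clock: 27.5
tcp_pos: [0.6486, -0.0504, -0.0221]
tcp_rot: [[0.06, 0.998, 0.0], [0.998, -0.06, -0.0], [-0.0, 0.0, -1.0]]
contact_force: [-0.1, -0.5, 0.5]
grip_width: 0.0547
gripper_force: 0.0
```

```bash
python3 - <<'E'
from plan import *
s=bot.observe();x,y,z=s["tcp_pos"];print(s["clock"],s["tcp_pos"],s["grip_width"])
plan([(x,y,.07,-3.5,2),(.434,-.07,.07,-11,6)])
E
```

```text
27.5 [ 0.64857836 -0.05040752 -0.02212479] 0.054704851816753323
[0.0, 0.0, -4.61, 0.0, 0.0, 0.0],[0.0, 0.0, -4.61, 0.0, 0.0, 0.0],[-0.54, -3.55, 0.0, 0.0, 0.0, 1.2],[-0.62, -3.54, 0.0, 0.0, 0.0, 1.2],[-0.7, -3.52, 0.0, 0.0, 0.0, 1.2],
[-0.78, -3.51, 0.0, 0.0, 0.0, 1.2],[-0.85, -3.49, 0.0, 0.0, 0.0, 1.2],[-0.93, -3.47, 0.0, 0.0, 0.0, 1.2],8 rows
```

Request:
servo_tool:
  steps:
    - [0, 0, -4.6, 0, 0, 0, 0.62]
    - [0, 0, -4.6, 0, 0, 0, 0.62]
    - [-0.55, -3.55, 0, 0, 0, 1.2, 0.62]
    - [-0.6, -3.55, 0, 0, 0, 1.2, 0.62]
    - [-0.7, -3.5, 0, 0, 0, 1.2, 0.62]

```text
clock: 28.12
tcp_pos: [0.5403, -0.0603, 0.07]
tcp_rot: [[0.124, 0.992, 0.0], [0.992, -0.124, 0.0], [0.0, 0.0, -1.0]]
contact_force: [0.0, 0.2, 0.4]
grip_width: 0.0543
gripper_force: 0.0
```

Request:
servo_tool:
  steps:
    - [-0.8, -3.5, 0, 0, 0, 1.2, 0.62]
    - [-0.85, -3.5, 0, 0, 0, 1.3, 0.62]
    - [-0.95, -3.5, 0, 0, 0, 1.3, 0.62]
    - [0, 0, 0, 0, 0, 0, 0.62]
    - [0, 0, 0, 0, 0, 0, 0.62]

```text
clock: 28.75
tcp_pos: [0.4349, -0.0707, 0.0702]
tcp_rot: [[0.188, 0.982, 0.002], [0.982, -0.188, -0.0], [0.0, 0.002, -1.0]]
contact_force: [1.1, 0.8, -0.3]
grip_width: 0.0544
gripper_force: 0.0
```

```bash
python3 - <<'E'
from fit import *
s=bot.observe();print(s["clock"],s["tcp_pos"],s["grip_width"],np.degrees(np.arctan2(s["tcp_rot"][1,1],s["tcp_rot"][0,1])))
p,T=wrist(); np.savez("w8.npz",color=p["color"],mtx=p["mtx"],T=T)
blob(p,T,.032,.432,-.06,.035,.045,dark)
I=rectify(p,T,.032,.39,.48,-.11,-.01,.25)
t=bot.capture("top"); J=rectify(t,t["pose"],.02,.57,.72,-.28,.12,.5)
D=cv2.LUT(I,np.clip(np.arange(256)*4,0,255).astype(np.uint8))
o=np.zeros((600,800,3),np.uint8); o[:288,:320]=cv2.resize(D,(320,288)); o[:288,330:650]=cv2.resize(I,(320,288)); o[300:600]=J
cv2.imwrite("pics/last.png",o[...,::-1])
E
```

```text
28.75 [ 0.43494215 -0.07070431  0.07016583] 0.05443382725677292 -10.83858510780964
rect c [ 0.4311 -0.0627] size mm [37.4 71.8] yaw -12.5
```

View pics/last.png

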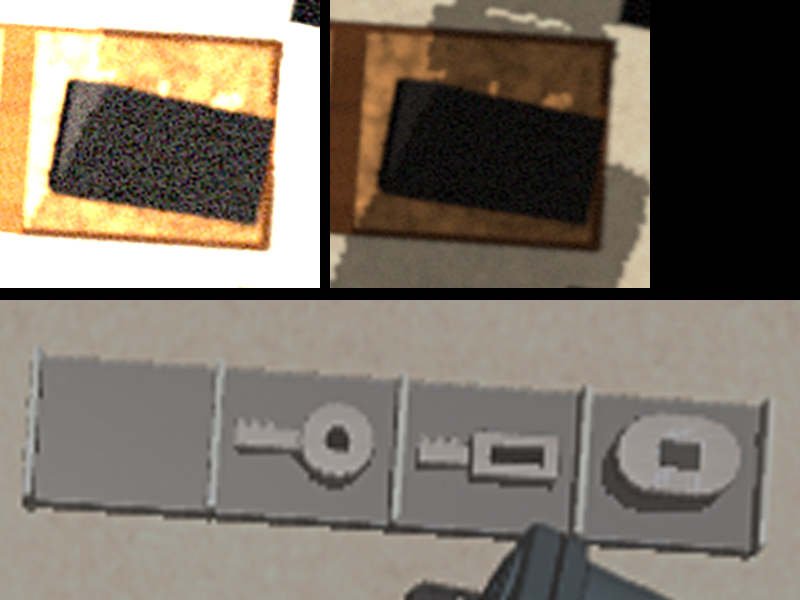

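The last view shows the three placed things centred in their bays: disc_key (305,440), bar_key (485,455) and case (675,455). The doorstop runs from (61,137) to (262,170), and its widths and length fit the tall end toward +y. I'll grip it.

Request:
servo_tool:
  steps:
    - [1.0, -0.3, 2.5, 0, 0, 0, 0.62]
    - [0.85, -0.2, 2.5, 0, 0, 0, 0.62]
    - [0, 0, 2.3, 0, 0, 0, 0.62]
    - [0, 0, 1.4, 0, 0, 0, 0.62]
    - [0, 0, 0.4, 0, 0, 0, 0.62]

```text
clock: 29.48
tcp_pos: [0.4325, -0.0519, -0.0218]
tcp_rot: [[0.189, 0.982, -0.001], [0.982, -0.189, -0.0], [-0.0, -0.001, -1.0]]
contact_force: [-0.5, 0.1, -0.4]
grip_width: 0.0547
gripper_force: 0.0
```

Request:
servo_tool:
  steps:
    - [0, 0, 0, 0, 0, 0, 0]
    - [0, 0, 0, 0, 0, 0, 0]
    - [0, 0, 0, 0, 0, 0, 0]
    - [0, 0, 0, 0, 0, 0, 0]
    - [0, 0, 0, 0, 0, 0, 0]

```text
clock: 30.1
tcp_pos: [0.4329, -0.0517, -0.0206]
tcp_rot: [[0.189, 0.982, 0.001], [0.982, -0.189, 0.0], [0.0, 0.001, -1.0]]
contact_force: [-0.6, -0.2, 6.1]
grip_width: 0.0358
gripper_force: 20.0
```

```bash
python3 - <<'E'
from plan import *
s=bot.observe();x,y,z=s["tcp_pos"];print(s["clock"],s["tcp_pos"],s["grip_width"],s["gripper_force"],s["contact_force"])
plan([(x,y,.065,-10.8,2),(.6563,.0667,.065,-3.6,6)])
E
```

```text
30.1 [ 0.43293927 -0.05174986 -0.02060805] 0.03580981030404353 20.000693053007126 [-0.60869683 -0.23805265  6.11369738]
[0.0, 0.01, -4.28, 0.0, 0.0, 0.0],[0.0, 0.0, -4.28, 0.0, 0.0, 0.0],[2.64, 3.29, 0.0, 0.0, 0.0, -1.2],[2.57, 3.34, 0.0, 0.0, 0.0, -1.2],[2.5, 3.39, 0.0, 0.0, 0.0, -1.2],
[2.43, 3.45, 0.0, 0.0, 0.0, -1.2],[2.35, 3.5, 0.0, 0.0, 0.0, -1.2],[2.28, 3.54, 0.0, 0.0, 0.0, -1.2],8 rows
```

Request:
servo_tool:
  steps:
    - [0, 0, -4.3, 0, 0, 0, 0]
    - [0, 0, -4.3, 0, 0, 0, 0]
    - [2.65, 3.3, 0, 0, 0, -1.2, 0]
    - [2.55, 3.35, 0, 0, 0, -1.2, 0]
    - [2.5, 3.4, 0, 0, 0, -1.2, 0]

```text
clock: 30.72
tcp_pos: [0.5452, 0.0083, 0.0651]
tcp_rot: [[0.125, 0.992, 0.0], [0.992, -0.125, 0.0], [0.0, 0.0, -1.0]]
contact_force: [-0.0, -0.7, 0.1]
grip_width: 0.0355
gripper_force: 20.0
```

Request:
servo_tool:
  steps:
    - [2.45, 3.45, 0, 0, 0, -1.2, 0]
    - [2.35, 3.5, 0, 0, 0, -1.2, 0]
    - [2.3, 3.5, 0, 0, 0, -1.2, 0]
    - [0, 0, 0, 0, 0, 0, 0]
    - [0, 0, 0, 0, 0, 0, 0]

```text
clock: 31.35
tcp_pos: [0.6545, 0.0661, 0.0644]
tcp_rot: [[0.065, 0.998, -0.002], [0.998, -0.065, -0.001], [-0.001, -0.002, -1.0]]
contact_force: [1.0, -0.6, -1.4]
grip_width: 0.0357
gripper_force: 20.0
```

```bash
python3 - <<'E'
from fit import *
s=bot.observe();x,y,z=s["tcp_pos"];print(s["clock"],s["tcp_pos"],s["grip_width"],np.degrees(np.arctan2(s["tcp_rot"][1,1],s["tcp_rot"][0,1])))
# where is the held wedge's +y end (top z = bottom+.028)
p,T=wrist(); zb=z+.0206+.012
for zz in(.028,.013): blob(p,T,zb+zz,x,y+.02,.028,.04,dark,.25)
print("cam",T[:3,3],"zb",zb)
E
```

```text
31.35 [0.65449848 0.06613625 0.06435274] 0.03571724433990641 -3.7033662270463337
rect c [0.6546 0.0723] size mm [51.8 55.8] yaw 180.0
rect c [0.6546 0.07  ] size mm [47.2 55.8] yaw 180.0
cam [0.65986507 0.13397939 0.2475131 ] zb 0.09695274053402654
```

Request:
servo_tool:
  steps:
    - [0.3, 0, 3, 0, 0, 0, 0]
    - [0, 0, 3, 0, 0, 0, 0]
    - [0, 0, 1.6, 0, 0, 0, 0]
    - [0, 0, 0.5, 0, 0, 0, 0]
    - [0, 0, 0, 0, 0, 0, 0]

```text
clock: 32.02
tcp_pos: [0.6562, 0.0696, -0.0156]
tcp_rot: [[0.064, 0.998, 0.001], [0.998, -0.064, -0.0], [-0.0, 0.001, -1.0]]
contact_force: [0.6, 0.1, -0.9]
grip_width: 0.036
gripper_force: 20.0
```

```bash
python3 - <<'E'
from fit import *
s=bot.observe();x,y,z=s["tcp_pos"];print(s["clock"],s["tcp_pos"],s["grip_width"],np.degrees(np.arctan2(s["tcp_rot"][1,1],s["tcp_rot"][0,1])),s["contact_force"])
E
```

```text
32.025 [ 0.65619052  0.06957314 -0.01561834] 0.03601822843986948 -3.69214207202914 [ 0.63299764  0.09527047 -0.91611858]
```

Request:
servo_tool:
  steps:
    - [0, 0, 0.4, 0, 0, 0, 0]
    - [0, 0, 0.25, 0, 0, 0, 0]
    - [0, 0, 0, 0, 0, 0, 0]
    - [0, 0, 0, 0, 0, 0, 0.62]
    - [0, 0, 0, 0, 0, 0, 0.62]

```text
clock: 32.65
tcp_pos: [0.656, 0.0699, -0.0226]
tcp_rot: [[0.064, 0.998, 0.0], [0.998, -0.064, -0.0], [-0.0, 0.0, -1.0]]
contact_force: [-0.3, 0.2, -0.8]
grip_width: 0.0535
gripper_force: 0.0
```

Request:
servo_tool:
  steps:
    - [0, 0, 0, 0, 0, 0, 0.62]
    - [0, 0, -3, 0, 0, 0, 0.62]
    - [0, 0, -5, 0, 0, 0, 0.62]
    - [0, -5, -3, 0, 0, 0, 0.62]
    - [0, -5, -3, 0, 0, 0, 0.62]

```text
clock: 33.28
tcp_pos: [0.5553, 0.0763, 0.1184]
tcp_rot: [[0.064, 0.998, 0.001], [0.998, -0.064, 0.0], [0.0, 0.001, -1.0]]
contact_force: [-0.4, 0.7, 0.9]
grip_width: 0.0545
gripper_force: 0.0
```

Request:
servo_tool:
  steps:
    - [0, -5, -3, 0, 0, 0, 0.62]
    - [4, -4, -2, 0, 0, 0, 0.62]
    - [5, 0, 0, 0, 0, 0, 0.62]
    - [5, 0, 0, 0, 0, 0, 0.62]
    - [0, 0, 0, 0, 0, 0, 0.62]

```text
clock: 33.9
tcp_pos: [0.4748, 0.2264, 0.1674]
tcp_rot: [[0.057, 0.998, 0.001], [0.998, -0.057, 0.002], [0.002, 0.0, -1.0]]
contact_force: [0.2, -1.2, -0.8]
grip_width: 0.055
gripper_force: 0.0
```

```bash
python3 - <<'E'
from fit import *
s=bot.observe();print(s["clock"],s["tcp_pos"])
t=bot.capture("top"); T=t["pose"]; u=np.array([.0628,.998]); o=np.array([.647,-.080])
lite=lambda I:I.min(2)>150
def f(n,k,z,fn):
    c=o+u*k; I,q=blob(t,T,z,c[0],c[1],.03,.040,fn,.5); d=np.array(q)-c; print(n,"offset across/along mm",np.round([1e3*(d[0]*.998-d[1]*.063),1e3*(d@u)],1))
for n,k,z,fn in(("doorstop",.138,.025,dark),("disc",.046,.022,lite),("bar",-.046,.022,lite),("case",-.138,.03,lite)): f(n,k,z,fn)
I=rectify(t,T,.02,.57,.72,-.28,.12,.5); print([I[75,x].tolist() for x in (120,305,485,640)])
for n in("bowl","doorstop","case"):print(n,[(d["extent"],round(d["p"],2)) for d in bot.find_in(t,n)][:2])
E
```

```text
33.9 [0.47475214 0.22641832 0.16735109]Traceback (most recent call last):
  File "<stdin>", line 7, in <module>
  File "<stdin>", line 6, in f
  File "fit.py", line 6, in blob
    c=max(cv2.findContours(m,0,2)[0],key=cv2.contourArea); (u,v),(w,h),_=r=cv2.minAreaRect(c)
ValueError: max() iterable argument is empty
```

```bash
python3 - <<'E'
from fit import *
t=bot.capture("top"); T=t["pose"]; u=np.array([.0628,.998]); o=np.array([.647,-.080])
for n,k,z,s in(("doorstop",.138,.025,-1),("disc",.046,.022,1),("bar",-.046,.022,1),("case",-.138,.03,1)):
    c=o+u*k; G=cv2.cvtColor(rectify(t,T,z,c[0]-.03,c[0]+.03,c[1]-.04,c[1]+.04,.5),cv2.COLOR_RGB2GRAY)
    b=float(np.median(G)) if n!="case" else float(np.median(G[:15])); print(n,"pct",np.percentile(G,[2,30,50,98]).round(),end=" ")
    th=cv2.threshold(G,0,1,cv2.THRESH_OTSU)[0]
    I,q=blob(t,T,z,c[0],c[1],.03,.04,(lambda I:I.mean(2)*s>th*s),.5); d=np.array(q)-c
    print("off across/along mm",np.round([1e3*(d[0]*.998-d[1]*.063),1e3*(d@u)],1))
for n in("bowl","doorstop","case"):print(n,[(d["extent"],round(d["p"],2)) for d in bot.find_in(t,n)][:2])
E
```

```text
doorstop pct [ 53.  61.  62. 134.] rect c [0.6546 0.0588] size mm [48.  70.5] yaw -2.1
off across/along mm [-1.1  1. ]
disc pct [ 62. 121. 124. 164.] rect c [ 0.6548 -0.0329] size mm [35.7 67.4] yaw -18.4
off across/along mm [4.8 1.5]
bar pct [ 58. 119. 120. 164.] rect c [ 0.6444 -0.1257] size mm [59.5 79.5] yaw -0.0
off across/along mm [0.2 0.3]
case pct [ 64. 115. 119. 166.] rect c [ 0.6404 -0.2166] size mm [38.6 60.8] yaw -4.6
off across/along mm [2.  1.2]
bowl []
doorstop [([245.8, 118.0, 30.5, 22.0], 0.69)]
case [([369.2, 129.5, 30.9, 20.1], 0.76), ([177.0, 273.2, 9.0, 20.6], 0.64)]
```

```bash
python3 -c "
from station import bot
print(bot.hand_in())"
```

```text
the job is handed in; nothing more can be done
None
```

All four things are in the new rack in reverse order (right to left: case, bar key, disc key, doorstop), set down near the middle of their bays along the row, and the job was handed in at about 34 s; I didn't touch the bowl, but the arm hid it in the last picture, so its position wasn't re-checked.

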